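# Run a fingertip along the vial tray to lay its light covers shut

### The job

The light-sensitive samples in the long vial tray, the one with five covers, are ready for the run: run your fingertips lightly along its row of standing covers, beginning at the blank landing plate, so that the five covers are laid down one after another in that order and all end lying flat shut. Only touch and push, never press hard or pick anything up, and leave the tray where it stands. Leave the short tray with its covers open, and leave everything else alone.

Things in the scene. Friction and masses are not known exactly. Their poses are not given: they have to be found in the camera images.
- long_tray: the task's tray: blue plastic, 236 mm long (y), 60 wide (x), 1 kg, loose on the table; origin at the centre of its underside. Along its top, centred at x=0, five grey hinged covers, each 30 mm along the row, 44 wide, 3 thick, over cells of small vials. Shut, their tops lie flat 40 mm above the table. The side rails are 37 mm high
- long_tray_start (a point): centre of the top of the long tray's blank landing plate (tray frame 0, -100, 40 mm), where the row begins: a fixed flat 48 x 36 mm at the tray's -y end, without a cover, level with the shut covers
- long_tray_end (a point): middle of the top of the fifth cover's free edge as it lies when shut (tray frame 0, 104, 40 mm), where the row ends; 14 mm of tray remain beyond it
- cover1 (a joint): angle of the long tray's cover 1, counted from the landing plate: 0 shut flat, 1.57 upright, at most 1.9 (leaning back to the landing plate). Hinge across the row at tray y = -78 mm, 38.5 mm up, on the cover's edge nearest the landing plate: pushing the cover towards tray +y lays it down. Stiff hinge (0.006 N m): it stays at any angle where it is left
- cover2 (a joint): angle of the long tray's cover 2, counted from the landing plate: 0 shut flat, 1.57 upright, at most 1.9 (leaning back to the landing plate). Hinge across the row at tray y = -40 mm, 38.5 mm up, on the cover's edge nearest the landing plate: pushing the cover towards tray +y lays it down. Stiff hinge (0.006 N m): it stays at any angle where it is left
- cover3 (a joint): angle of the long tray's cover 3, counted from the landing plate: 0 shut flat, 1.57 upright, at most 1.9 (leaning back to the landing plate). Hinge across the row at tray y = -2 mm, 38.5 mm up, on the cover's edge nearest the landing plate: pushing the cover towards tray +y lays it down. Stiff hinge (0.006 N m): it stays at any angle where it is left
- cover4 (a joint): angle of the long tray's cover 4, counted from the landing plate: 0 shut flat, 1.57 upright, at most 1.9 (leaning back to the landing plate). Hinge across the row at tray y = 36 mm, 38.5 mm up, on the cover's edge nearest the landing plate: pushing the cover towards tray +y lays it down. Stiff hinge (0.006 N m): it stays at any angle where it is left
- cover5 (a joint): angle of the long tray's cover 5, counted from the landing plate: 0 shut flat, 1.57 upright, at most 1.9 (leaning back to the landing plate). Hinge across the row at tray y = 74 mm, 38.5 mm up, on the cover's edge nearest the landing plate: pushing the cover towards tray +y lays it down. Stiff hinge (0.006 N m): it stays at any angle where it is left
- short_tray: a second tray, alike but with only three covers, 160 mm long (y), 60 wide, 40 high, origin at the centre of its underside; to be left as it is. It stands either beyond the long tray or nearer the robot
- short1 (a joint): angle of cover 1 of the short tray, 0 = shut; stands open and reaches 72 mm above the table at most; hinge at tray y = -40 mm
- short2 (a joint): angle of cover 2 of the short tray, 0 = shut; stands open and reaches 72 mm above the table at most; hinge at tray y = -2 mm
- short3 (a joint): angle of cover 3 of the short tray, 0 = shut; stands open and reaches 72 mm above the table at most; hinge at tray y = 36 mm
- vial_a: loose clear glass vial with white screw cap, 22 mm diameter, 56 mm tall, origin at its underside; stands a little beyond the long tray's +y end
- vial_b: loose clear glass vial with white screw cap, 22 mm diameter, 56 mm tall, origin at its underside; stands a little before the short tray's -y end
- beaker: open glass beaker, 70 mm wide, 85 tall, origin at its underside
- solvent: amber glass bottle, 72 mm diameter, 160 tall, origin at its underside
- jar: white jar, 60 mm diameter, 70 tall, origin at its underside
- wrench: steel open-end wrench, 150 mm long, lying on the table
- marker: black marker pen, 120 mm long, 12 thick, lying on the table
Things that resemble listed ones, but are neither listed nor needed, are in the scene too. Leave any brown or orange look-alike of the short_tray alone.

How it is judged (in metres and radians):
On the way, in this order (a step that is already met when the one before it is completed fails the run):
1. cover 1 of the long tray is pushed over (below 0.8 rad), later ones still standing (value of joint cover1 below 0.8 rad), for 0.1 s.
2. cover 2 of the long tray is pushed over (below 0.8 rad), later ones still standing (value of joint cover2 below 0.8 rad), for 0.1 s.
3. cover 3 of the long tray is pushed over (below 0.8 rad), later ones still standing (value of joint cover3 below 0.8 rad), for 0.1 s.
4. cover 4 of the long tray is pushed over (below 0.8 rad), later ones still standing (value of joint cover4 below 0.8 rad), for 0.1 s.
5. cover 5 of the long tray is pushed over (below 0.8 rad) (value of joint cover5 below 0.8 rad), for 0.1 s.
At the end, for the whole second after the job is handed in: All five covers of the long tray lie shut (each below 0.15 rad, free edge within about 4.5 mm of flat), laid down in order from the landing plate; the long tray flat on the table within 20 mm of its start; the short tray's covers still open (above 0.9 rad); everything else within 20 mm of its start (value of joint each of cover1, cover2, cover3, cover4, cover5 below 0.15 rad and distance of each of long_tray, short_tray, vial_a, vial_b, beaker, solvent, jar, wrench, marker from where it was at the start of the episode below 0.02 m and angle between long_tray's own z axis and vertical below 0.05 rad and linear speed of long_tray below 0.02 m/s and value of joint each of short1, short2, short3 above 0.9 rad); the robot touches nothing.
It fails at once if the long tray is lifted (over 6 mm) or shoved more than 20 mm (height (world z) of long_tray above 0.006 m or distance of long_tray from where it was at the start of the episode above 0.02 m).
It fails at once if the long tray or its covers are pressed with more than 80 N, brief knocks included (contact force between any of the arm, the fingers and long_tray above 80 N).
It fails at once if a cover of the short tray is pushed down (value of joint any of short1, short2, short3 below 0.9 rad).
It fails at once if a bystander is lifted, carried or shoved more than 20 mm (distance of any of short_tray, vial_a, vial_b, beaker, solvent, jar, wrench, marker from where it was at the start of the episode above 0.02 m).
It fails at once if a vial, the beaker, the bottle or the jar is tipped (angle between any of vial_a, vial_b, beaker, solvent, jar's own z axis and vertical above 0.3 rad).
It also fails if it takes over 40 s, if anything falls off the work surface, if the arm or the gripper's body presses on something with over 40 N, if the wrist force passes 120 N, or if a joint passes its speed limit or range.

### The arm

A 6-joint arm with a two-finger parallel gripper is mounted at the origin on the work surface. World frame = base frame: x ahead of the robot, y to its left, z up, the work surface at z = 0. Lengths are in mm, angles in rad, forces in N, time in s.
With the tool pointing down it reaches from about 275 to 750 mm from the base axis. Payload 10.2 kg.
Tool frame: the origin (TCP) lies midway between the tips of the shut fingers; the grasp point (between the pads) lies 19 mm behind it; z points along the fingers, y is the direction in which the jaws open and shut (so a half turn about z gives the same grasp; the last joint's range is limited). The gripper opens to 88 mm and grips with 3 to 60 N. Pads are 18 mm wide; open, the fingers measure 123 mm over their backs; the gripper's body (75 mm by 187 mm) begins 45 mm behind the grasp point.
Start: joints at [1.052, 0.313, 1.498, -0, 1.331, -0.223], TCP at [153.053, 502.201, 238.72] pointing down, gripper open.
Joint ranges: [-2.94, 2.94], [-0.97, 2.17], [0.19, 2.56], [-1.23, 4.37], [0.02, 3.11], [-2.88, 2.88]. Speed limits (rad/s): [2.39, 2.39, 3.01, 3.14, 3.14, 3.14].

### API

Orientations are given as a 3x3 rotation matrix whose columns are the frame's x, y, z axes.
In Python, from station import readout, eyes, arm gives the robot as it stands.
- The arm moves only by the tool jog_arm, never from a script. Its argument "steps" is one flat list of numbers, 7 for each row, row after row: the turn, a rotation vector about the tool's x, y, z in rad, then the shift along the tool's x, y, z in mm, then the gripper command: -1 is shut, 1 is fully open, values between are in proportion. In form: [wx, wy, wz, tx, ty, tz, claw, wx, wy, wz, tx, ty, tz, claw, ...]. A call has 1 to 20 rows; each row shifts and turns the commanded pose from where the row before left it, along the tool's axes as they then stand; what a row does not reach is not made up. A row lasts 1/10 s, in which the tool goes at most 50 mm and 8.59 degrees, less where a joint would pass 70% of its speed; a pose out of reach is approached as far as the arm can. A call is refused whole if a number of a shift passes 50 or a number of a turn 0.15, either way. A call with a gripper value outside its range is refused whole. The fingers move at their own pace and stop on an object; the grip force is fixed at half the most. Time passes only in rows, so rows that do not move let the fingers close. It gives the time, the measured TCP pose, the force and the opening at its end, in the units of the state.
- readout.state(): the state, without advancing time (a new reading comes with each control period).
- eyes.grab_frame(name): name is "side" or "top" or "wrist"; returns a dict with "pixels" (400x640x3 uint8, red, green, blue), "camera_matrix" (3x3 intrinsics, pixels), "camera_from_world" (4x4, takes a point from world to camera coordinates); the wrist camera has in their place "mount" (4x4, takes a point from camera to tool coordinates, whose origin is the TCP and whose axes are the flange's). Camera axes: x right, y down, z forward; pixel columns grow to the right and rows downward; lengths in mm; the calibration is good to about 2 mm. A picture is of the moment at which its call begins: read the wrist's pose just before it. There is no depth.
- arm.job_done(): hands the job in, once; it reports no verdict.
The state is a dict: "t": time; "joints": joint angles; "qd": joint speeds; "joint_efforts": joint torques, N m; "tcp_pos": TCP position; "ee_rot": TCP orientation; "force": force on the tool from outside, world axes, zero at the start; "wrist_torque": the same for the moment, N m; "opening": opening from 0.0 (shut) to 1.0 (fully open).
Only numpy, scipy, OpenCV 4.12 (cv2) and the standard library are available. Lean on these libraries where they do the work, as an engineer would, in place of code of your own. Each camera call takes 0.05 s, during which the arm holds its last target.

## Working session

There is one attempt and no reset: what is moved stays moved. The work goes in short steps, Python scripts to look and compute and a tool call to move; the robot and the scene stay as the last step left them, time stands still between calls to the robot, and variables do not carry over. Pictures are saved under pics/ and viewed, and the job is handed in when it is done.

Besides the shell and the picture viewer there is one more tool, called as name(argument=value, ...) on one line, values as JSON. jog_arm: Moves the arm, as the interface text tells. Its arguments: {"type":"object","properties":{"steps":{"type":"array"}},"required":["steps"]}

```bash
mkdir -p pics; python3 - <<'E'
from station import readout, eyes
import cv2,numpy as np,pickle
s=readout.state();print(s)
for n in("side","top","wrist"):
    f=eyes.grab_frame(n);cv2.imwrite(f"pics/{n}0.png",f["pixels"][:,:,::-1]);pickle.dump(f,open(f"{n}0.pkl","wb"))
    print(n,{k:np.round(v,3).tolist() for k,v in f.items() if k!="pixels"})
E
```

```text
{'t': 0.0, 'joints': array([ 1.05162079e+00,  3.13456119e-01,  1.49843495e+00, -1.90779285e-05,
        1.33100273e+00, -2.23405234e-01]), 'qd': array([ 6.71386539e-04,  5.07993285e-04, -5.11278883e-04,  9.72818201e-04,
       -1.28985466e-03,  8.26101196e-05]), 'joint_efforts': array([-6.44645734e-04, -4.02224350e+01, -2.52259505e+01,  6.93235989e-02,
        3.54019459e-02, -1.46685352e-04]), 'tcp_pos': array([152.91777036, 501.97663287, 238.15874395]), 'ee_rot': array([[-9.56579138e-01,  2.91472050e-01, -6.29489407e-04],
       [ 2.91472604e-01,  9.56578499e-01, -1.13888183e-03],
       [ 2.70203810e-04, -1.27290952e-03, -9.99999153e-01]]), 'force': array([-0.22887555, -0.76964558, -0.26946408]), 'wrist_torque': array([-0.02810169, -0.03594967, -0.01442969]), 'opening': 0.9942664882404173}
side {'camera_matrix': [[378.289, 0.0, 320.677], [0.0, 378.289, 196.818], [0.0, 0.0, 1.0]], 'camera_from_world': [[-0.964, -0.264, 0.009, 521.261], [-0.203, 0.718, -0.666, 124.218], [0.17, -0.644, -0.746, 875.077], [0.0, 0.0, 0.0, 1.0]]}
top {'camera_matrix': [[428.642, 0.0, 324.027], [0.0, 428.642, 195.078], [0.0, 0.0, 1.0]], 'camera_from_world': [[-0.019, -1.0, -0.003, 53.347], [-0.997, 0.019, -0.075, 568.968], [0.075, 0.001, -0.997, 1110.825], [0.0, 0.0, 0.0, 1.0]]}
wrist {'camera_matrix': [[316.535, 0.0, 321.635], [0.0, 316.535, 197.959], [0.0, 0.0, 1.0]], 'mount': [[0.0, -0.946, -0.324, 84.653], [1.0, 0.0, 0.0, -0.436], [-0.0, -0.324, 0.946, -145.539], [0.0, 0.0, 0.0, 1.0]]}
```

View pics/top0.png

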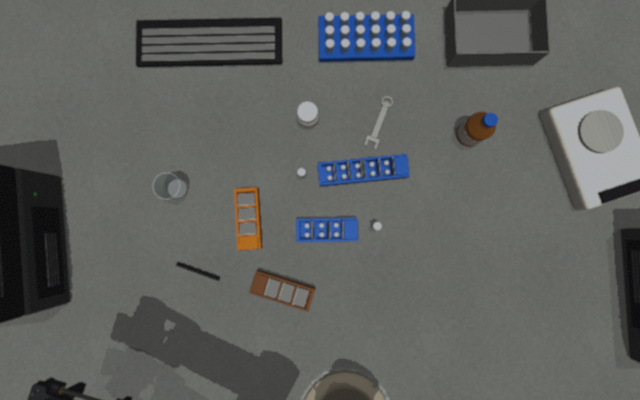

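View pics/side0.png

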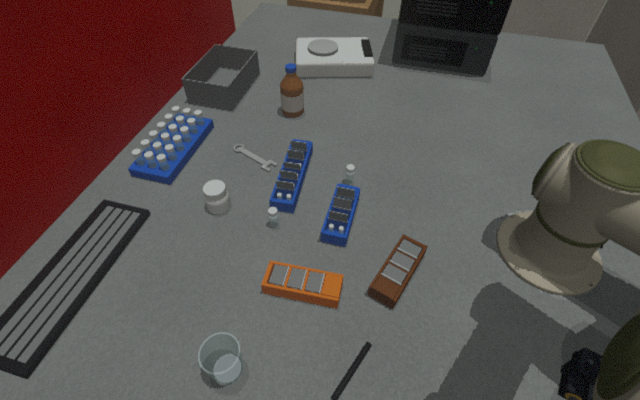

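View pics/wrist0.png

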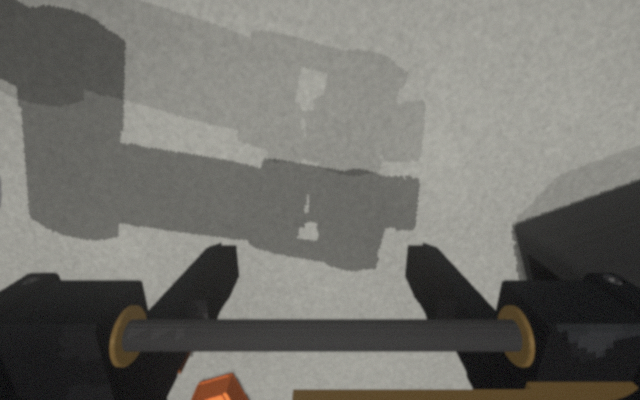

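The top view shows the long tray at about (363,170) with vial_a at (301,172). The short tray is at (327,229) with vial_b at (377,226).

```bash
python3 - <<'E'
import cv2
a=cv2.imread("pics/top0.png")[135:255,280:430];cv2.imwrite("pics/topc.png",cv2.resize(a,None,fx=5,fy=5,interpolation=cv2.INTER_CUBIC))
a=cv2.imread("pics/side0.png")[130:250,250:370];cv2.imwrite("pics/sidec.png",cv2.resize(a,None,fx=5,fy=5,interpolation=cv2.INTER_CUBIC))
E
```

```text
(no output)
```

View pics/topc.png

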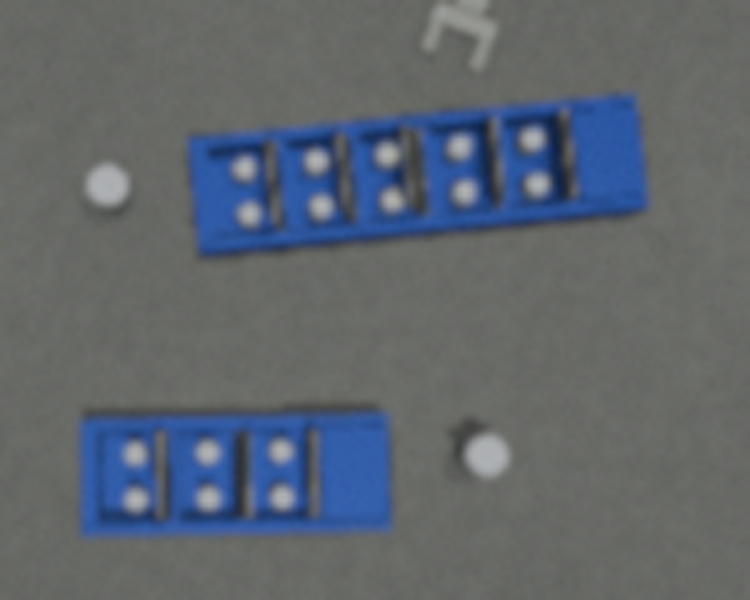

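View pics/sidec.png

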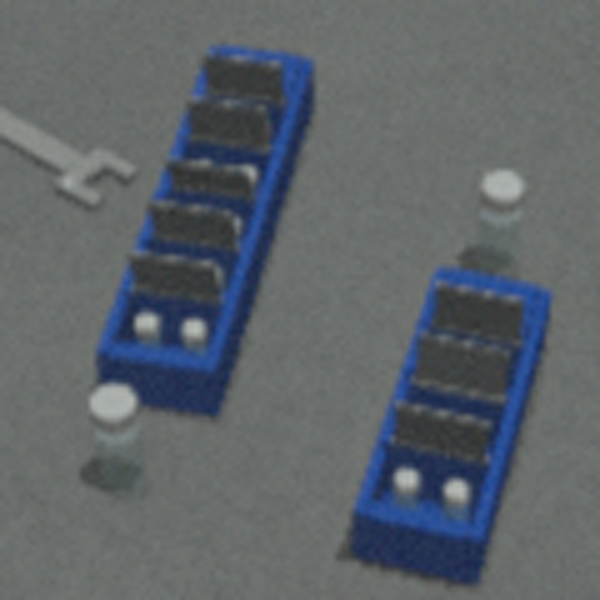

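```bash
cat > h.py <<'E'
import numpy as np,pickle
def ray(f,u,v,z):
    T=f["camera_from_world"];R=T[:3,:3];t=T[:3,3]
    d=R.T@np.linalg.solve(f["camera_matrix"],[u,v,1]);c=-R.T@t
    return c+d*(z-c[2])/d[2]
E
python3 - <<'E'
from h import *
np.set_printoptions(suppress=True,precision=1)
f=pickle.load(open("top0.pkl","rb"));g=pickle.load(open("side0.pkl","rb"))
P=[ray(f,280+(a+.5)/5-.5,135+(b+.5)/5-.5,37) for a,b in[(188,138),(200,255),(648,210),(635,97)]]
print(np.array(P));c=np.mean(P,0);y=(P[0]+P[1]-P[2]-P[3])[:2];print(c,np.linalg.norm(y)/2,np.linalg.norm(P[0]-P[1]),np.linalg.norm(P[2]-P[3]),np.arctan2(-y[0],y[1]))
Q=[ray(g,250+(a+.5)/5-.5,130+(b+.5)/5-.5,37) for a,b in[(100,350),(222,370),(313,62),(212,47)]]
print("side",np.array(Q));print(np.mean(Q,0));y=(Q[0]+Q[1]-Q[2]-Q[3])[:2];print(np.arctan2(-y[0],y[1]))
print("covers top edges (z~69) top",np.array([ray(f,280+a/5-.4,135+b/5-.4,69) for a,b in[(570,152),(495,160),(412,170),(345,177),(273,185)]]))
print("vial a cap",ray(f,280+107/5-.4,135+185/5-.4,56),"vial b",ray(f,280+487/5-.4,135+455/5-.4,56))
print("short",np.array([ray(f,280+a/5-.4,135+b/5-.4,40) for a,b in[(82,412),(82,533),(390,527),(387,413)]]))
print("wrench end",ray(f,370,140,5),ray(f,385,100,5))
E
```

```text
[[ 655.4   58.6   37. ]
 [ 593.7   53.5   37. ]
 [ 612.8 -181.    37. ]
 [ 672.6 -176.2   37. ]]
[633.6 -61.3  37. ] 235.32230425734545 61.91834798024719 59.92627535555244 0.07696781391373758
side [[ 654.7   56.    37. ]
 [ 593.5   52.1   37. ]
 [ 615.1 -180.3   37. ]
 [ 674.  -177.1   37. ]]
[634.3 -62.3  37. ]
0.08785468010026368
covers top edges (z~69) top [[ 639.6 -136.    69. ]
 [ 636.2  -97.7   69. ]
 [ 631.9  -55.4   69. ]
 [ 629.   -21.3   69. ]
 [ 625.6   15.4   69. ]]
vial a cap [629.  100.4  56. ] vial b [486.8 -91.   56. ]
short [[513.  116.   40. ]
 [450.7 116.9  40. ]
 [450.7 -41.9  40. ]
 [509.5 -41.8  40. ]]
wrench end [718.1 -84.8   5. ] [ 827.6 -128.6    5. ]
```

The tray fit agrees between both cameras: centre (634,-62), yaw about 0.08, and the right size. I'll turn the tool so its x runs along the row and shut the fingers.

jog_arm(steps=[0,0,0.149,0,0,0,-1,0,0,0.149,0,0,0,-1,0,0,0.149,0,0,0,-1,0,0,0.149,0,0,0,-1,0,0,0.149,0,0,0,-1,0,0,0.149,0,0,0,-1,0,0,0.149,0,0,0,-1,0,0,0.149,0,0,0,-1,0,0,0,0,0,0,-1])

```text
t: 1.05
tcp_pos: [153.0, 502.1, 238.5]
ee_rot: [[-0.082, 0.997, -0.0], [0.997, 0.082, -0.0], [-0.0, -0.0, -1.0]]
force: [0.3, 0.3, -0.1]
opening: 0.205
```

```bash
cat > go.py <<'E'
import sys
from h import *
from station import readout
np.set_printoptions(suppress=True,precision=3)
s=readout.state();R=s["ee_rot"];p=s["tcp_pos"]
print(s["t"],p,s["joints"],s["opening"],s["force"]);print(R)
c=np.array([634,-62,0]);th=.082;ay=np.array([-np.sin(th),np.cos(th),0]);ax=np.array([np.cos(th),np.sin(th),0])
print("yaw err (rotate +tool z)",np.arctan2(R[1,1],R[0,1])-th)
print("tray coords",(p-c)@ax,(p-c)@ay)
if len(sys.argv)>1:
    ty,z=map(float,sys.argv[1:]);t=c+ay*ty;t[2]=z
    print("shift in tool",R.T@(t-p))
E
python3 go.py -110 100
```

```text
1.05 [153.015 502.112 238.503] [1.052 0.313 1.498 0.    1.331 0.97 ] 0.20536553706988492 [ 0.349  0.335 -0.078]
[[-0.082  0.997 -0.   ]
 [ 0.997  0.082 -0.   ]
 [-0.    -0.    -1.   ]]
yaw err (rotate +tool z) -0.0003189660900267677
tray coords -433.16382328936623 601.61315292602
shift in tool [-711.413  433.433  138.687]
```

jog_arm(steps=[0,0,0,-39.4,24.1,0,-1,0,0,0,-39.4,24.1,0,-1,0,0,0,-39.4,24.1,0,-1,0,0,0,-39.4,24.1,0,-1,0,0,0,-39.4,24.1,0,-1,0,0,0,-39.4,24.1,0,-1,0,0,0,-39.4,24.1,0,-1,0,0,0,-39.4,24.1,0,-1,0,0,0,-39.4,24.1,0,-1,0,0,0,-39.4,24.1,0,-1,0,0,0,-39.4,24.1,0,-1,0,0,0,-39.4,24.1,0,-1,0,0,0,-39.4,24.1,0,-1,0,0,0,-39.4,24.1,0,-1,0,0,0,-39.4,24.1,0,-1,0,0,0,-39.4,24.1,0,-1,0,0,0,-39.4,24.1,0,-1,0,0,0,-39.4,24.1,0,-1,0,0,0,0,0,0,-1,0,0,0,0,0,0,-1])

```text
t: 3.05
tcp_pos: [644.1, -169.0, 237.6]
ee_rot: [[-0.085, 0.996, -0.002], [0.996, 0.085, 0.001], [0.001, -0.001, -1.0]]
force: [-0.2, 0.2, 0.7]
opening: 0.009
```

```bash
python3 go.py -108 70; python3 - <<'E'
from station import eyes
import cv2,pickle
for n in("wrist","top"):
    f=eyes.grab_frame(n);cv2.imwrite(f"pics/{n}1.png",f["pixels"][:,:,::-1])
    pickle.dump(f,open(f"{n}1.pkl","wb"))
E
```

```text
3.05 [ 644.073 -169.035  237.58 ] [-0.432  0.641  1.002  0.     1.5   -0.518] 0.009037641755967827 [-0.174  0.19   0.723]
[[-0.085  0.996 -0.002]
 [ 0.996  0.085  0.001]
 [ 0.001 -0.001 -1.   ]]
yaw err (rotate +tool z) 0.0032706900072149298
tray coords 1.2725151729949753 -107.50036560842568
shift in tool [ -0.663  -1.033 167.581]
```

View pics/wrist1.png

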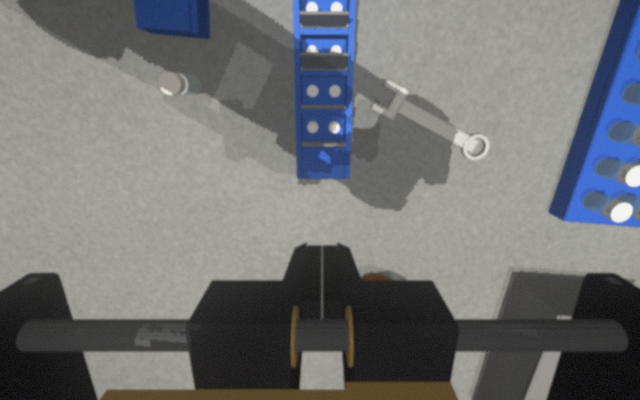

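The wrist view shows the row running straight ahead of the fingers, with the tray at columns 295-355 and its near edge at row 180. The amber bottle's top is just visible behind the gripper at (380,278). I'll check its distance, and measure the tray edges in this view.

```bash
python3 - <<'E'
from h import *
from station import readout
f=pickle.load(open("top0.pkl","rb"));print("bottle cap z160",ray(f,490,120,160),"base",ray(f,469,131,0))
w=pickle.load(open("wrist1.pkl","rb"));s=readout.state()
T=np.eye(4);T[:3,:3]=s["ee_rot"];T[:3,3]=s["tcp_pos"];W=T@w["mount"];w["camera_from_world"]=np.linalg.inv(W)
c=np.array([634,-62,0]);th=.082;ay=np.array([-np.sin(th),np.cos(th),0]);ax=np.array([np.cos(th),np.sin(th),0])
for u,v in[(298,178),(350,178),(294,50),(356,50)]:
    p=ray(w,u,v,37);print(p,(p-c)@ax,(p-c)@ay)
E
python3 - <<'E'
import cv2
a=cv2.imread("pics/wrist1.png")[0:200,270:390];cv2.imwrite("pics/w1c.png",cv2.resize(a,None,fx=3,fy=3,interpolation=cv2.INTER_CUBIC))
E
```

```text
bottle cap z160 [ 728.51870894 -350.390218    160.        ] base [ 738.61777822 -355.08406626    0.        ]
[ 617.88336676 -180.40305012   37.        ] -25.760652630563495 -116.6851186785605
[ 676.71509961 -175.33965913   37.        ] 33.28813165688099 -116.4575388561708
[605.69996731 -48.51407095  37.        ] -27.100333971335367 15.758617692064092
[667.49820892 -43.18158973  37.        ] 34.927031939775034 16.011402355232324
```

View pics/w1c.png

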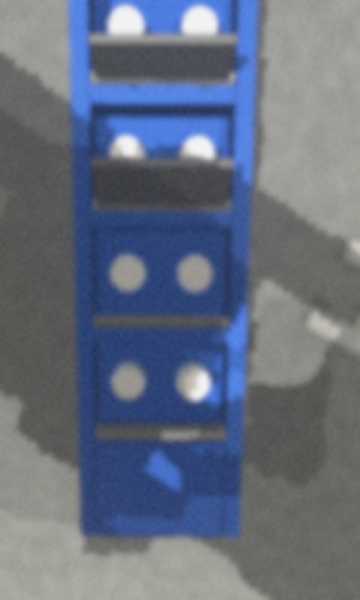

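jog_arm(steps=[0,0,0,-0.5,0.5,30,-1,0,0,0,0,0,30,-1,0,0,0,0,0,30,-1,0,0,0,0,0,30,-1,0,0,0,0,0,30,-1,0,0,0,0,0,20,-1,0,0,0,0,0,10,-1,0,0,0,0,0,4,-1,0,0,0,0,0,2,-1,0,0,0,0,0,0,-1,0,0,0,0,0,0,-1])

```text
t: 4.25
tcp_pos: [645.1, -169.2, 53.8]
ee_rot: [[-0.083, 0.997, 0.001], [0.997, 0.083, -0.001], [-0.001, 0.001, -1.0]]
force: [-0.9, -0.4, 0.2]
opening: 0.006
```

```bash
python3 go.py -108 42
```

```text
4.25 [ 645.067 -169.179   53.759] [-0.432  0.798  1.218 -0.     1.125 -0.515] 0.005539260081250416 [-0.94  -0.409  0.176]
[[-0.083  0.997  0.001]
 [ 0.997  0.083 -0.001]
 [-0.001  0.001 -1.   ]]
yaw err (rotate +tool z) 0.001203237489566411
tray coords 2.2507977976125275 -107.72500263858164
shift in tool [-0.263 -2.267 11.756]
```

jog_arm(steps=[0,0,0,0,0,4,-1,0,0,0,0,0,4,-1,0,0,0,0,0,2,-1,0,0,0,0,0,1,-1,0,0,0,0,0,0,-1])

```text
t: 4.75
tcp_pos: [644.6, -169.0, 41.5]
ee_rot: [[-0.083, 0.997, -0.0], [0.997, 0.083, 0.0], [0.0, -0.0, -1.0]]
force: [-0.4, -0.5, -0.0]
opening: 0.004
```

jog_arm(steps=[0,0,0,0,0,1,-1,0,0,0,0,0,0,-1])

```text
t: 4.95
tcp_pos: [644.7, -169.0, 40.7]
ee_rot: [[-0.083, 0.997, -0.0], [0.997, 0.083, 0.0], [0.0, -0.0, -1.0]]
force: [-0.9, -0.3, -0.2]
opening: 0.009
```

jog_arm(steps=[0,0,0,0,0,0.5,-1,0,0,0,0,0,0,-1])

```text
t: 5.15
tcp_pos: [644.7, -169.1, 40.5]
ee_rot: [[-0.083, 0.997, 0.0], [0.997, 0.083, -0.0], [-0.0, 0.0, -1.0]]
force: [-0.4, 0.8, 1.8]
opening: 0.008
```

Light contact with the landing plate at z about 40.4. I'll lift 0.8 mm and sweep.

jog_arm(steps=[0,0,0,0,0,-0.8,-1,0,0,0,3,0,0,-1,0,0,0,3,0,0,-1,0,0,0,3,0,0,-1,0,0,0,3,0,0,-1,0,0,0,3,0,0,-1,0,0,0,3,0,0,-1,0,0,0,3,0,0,-1,0,0,0,3,0,0,-1,0,0,0,3,0,0,-1])

```text
t: 6.15
tcp_pos: [642.5, -141.9, 41.1]
ee_rot: [[-0.083, 0.997, 0.0], [0.997, 0.083, 0.0], [0.0, 0.0, -1.0]]
force: [-0.6, -0.5, -0.7]
opening: 0.002
```

jog_arm(steps=[0,0,0,3,0,0,-1,0,0,0,3,0,0,-1,0,0,0,3,0,0,-1,0,0,0,3,0,0,-1,0,0,0,3,0,0,-1,0,0,0,3,0,0,-1])

```text
t: 6.75
tcp_pos: [640.9, -123.9, 41.0]
ee_rot: [[-0.083, 0.997, -0.0], [0.997, 0.083, 0.0], [0.0, -0.0, -1.0]]
force: [-0.4, -0.6, -0.3]
opening: 0.0
```

```bash
python3 go.py -40 41; python3 - <<'E'
from station import eyes
import cv2
o=[]
f=eyes.grab_frame("side")["pixels"][130:250,250:370,::-1]
cv2.imwrite("pics/s2.png",cv2.resize(f,None,fx=5,fy=5,interpolation=cv2.INTER_CUBIC))
E
```

```text
6.75 [ 640.93  -123.941   40.991] [-0.37   0.786  1.277  0.     1.078 -0.453] 0.0002709614565123188 [-0.358 -0.556 -0.324]
[[-0.083  0.997 -0.   ]
 [ 0.997  0.083  0.   ]
 [ 0.    -0.    -1.   ]]
yaw err (rotate +tool z) 0.0009891987026677401
tray coords 1.833680896616653 -62.30027074082037
shift in tool [22.302 -1.812 -0.007]
```

View pics/s2.png

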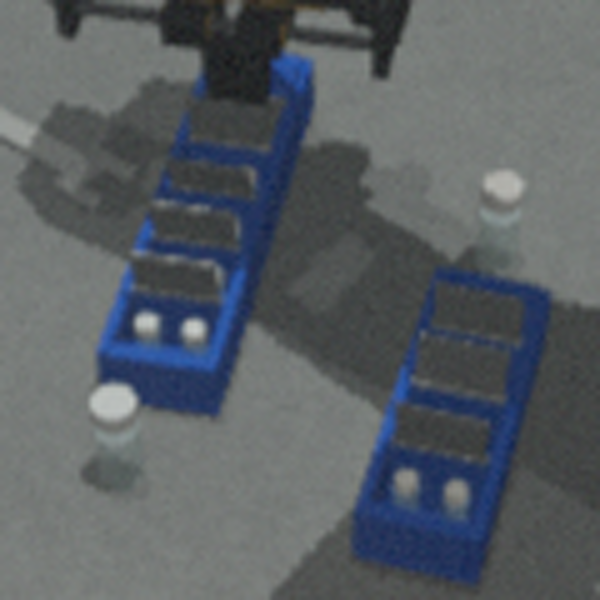

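The side crop shows cover 1 laid down by the fingers, and covers 2–5 still standing. The tray hasn't moved, and the forces are at noise level. Carrying on.

jog_arm(steps=[0,0,0,3,0,0,-1,0,0,0,3,0,0,-1,0,0,0,3,0,0,-1,0,0,0,3,0,0,-1,0,0,0,3,0,0,-1,0,0,0,3,0,0,-1,0,0,0,3,0,0,-1,0,0,0,3,0,0,-1,0,0,0,3,0,0,-1,0,0,0,3,0,0,-1,0,0,0,3,0,0,-1,0,0,0,3,0,0,-1])

```text
t: 8.0
tcp_pos: [637.9, -88.0, 41.0]
ee_rot: [[-0.083, 0.997, -0.0], [0.997, 0.083, 0.0], [0.0, -0.0, -1.0]]
force: [0.5, -0.5, 0.6]
opening: 0.006
```

jog_arm(steps=[0,0,0,3,0,0,-1,0,0,0,3,0,0,-1,0,0,0,3,0,0,-1,0,0,0,3,0,0,-1,0,0,0,3,0,0,-1,0,0,0,3,0,0,-1,0,0,0,3,0,0,-1,0,0,0,3,0,0,-1,0,0,0,3,0,0,-1,0,0,0,3,0,0,-1,0,0,0,3,0,0,-1,0,0,0,3,0,0,-1])

```text
t: 9.2
tcp_pos: [634.9, -52.1, 41.0]
ee_rot: [[-0.083, 0.997, -0.0], [0.997, 0.083, 0.0], [0.0, -0.0, -1.0]]
force: [0.1, -0.1, 0.1]
opening: 0.007
```

```bash
python3 go.py 40 41; python3 - <<'E'
from station import eyes
import cv2
f=eyes.grab_frame("side")["pixels"][130:250,250:370,::-1]
cv2.imwrite("pics/s3.png",cv2.resize(f,None,fx=5,fy=5,interpolation=cv2.INTER_CUBIC))
E
```

```text
9.2 [634.942 -52.122  40.989] [-0.266  0.756  1.336  0.     1.05  -0.349] 0.007251237657056323 [ 0.069 -0.065  0.149]
[[-0.083  0.997 -0.   ]
 [ 0.997  0.083  0.   ]
 [ 0.    -0.    -1.   ]]
yaw err (rotate +tool z) 0.0010299539368964217
tray coords 1.7475229412874036 9.767467864854083
shift in tool [30.234 -1.716 -0.008]
```

View pics/s3.png

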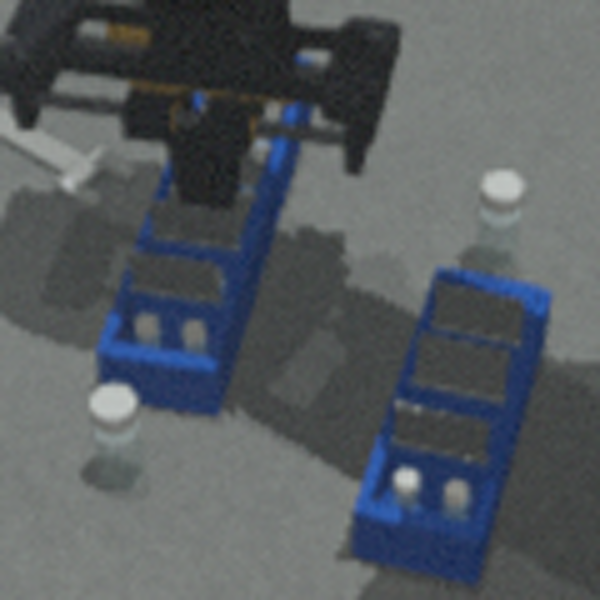

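Covers 4 and 5 are still standing, and the tray, both vials and the short tray haven't moved. I'll go on to tray y of about 98.

jog_arm(steps=[0,0,0,3,0,0,-1,0,0,0,3,0,0,-1,0,0,0,3,0,0,-1,0,0,0,3,0,0,-1,0,0,0,3,0,0,-1,0,0,0,3,0,0,-1,0,0,0,3,0,0,-1,0,0,0,3,0,0,-1,0,0,0,3,0,0,-1,0,0,0,3,0,0,-1,0,0,0,3,0,0,-1,0,0,0,3,0,0,-1,0,0,0,3,0,0,-1,0,0,0,3,0,0,-1])

```text
t: 10.65
tcp_pos: [631.5, -10.3, 41.0]
ee_rot: [[-0.083, 0.997, -0.0], [0.997, 0.083, 0.0], [0.0, -0.0, -1.0]]
force: [-0.3, -0.5, 0.5]
opening: 0.011
```

jog_arm(steps=[0,0,0,3,0,0,-1,0,0,0,3,0,0,-1,0,0,0,3,0,0,-1,0,0,0,3,0,0,-1,0,0,0,3,0,0,-1,0,0,0,3,0,0,-1,0,0,0,3,0,0,-1,0,0,0,3,0,0,-1,0,0,0,3,0,0,-1,0,0,0,3,0,0,-1,0,0,0,3,0,0,-1,0,0,0,3,0,0,-1,0,0,0,3,0,0,-1,0,0,0,3,0,0,-1,0,0,0,3,0,0,-1])

```text
t: 12.15
tcp_pos: [627.8, 34.5, 41.0]
ee_rot: [[-0.083, 0.997, -0.0], [0.997, 0.083, 0.0], [0.0, -0.0, -1.0]]
force: [0.3, 0.7, -0.4]
opening: 0.007
```

```bash
python3 go.py 98 150
```

```text
12.15 [627.751  34.504  41.006] [-0.131  0.74   1.367 -0.     1.035 -0.214] 0.007031802680288025 [ 0.29   0.726 -0.377]
[[-0.083  0.997 -0.   ]
 [ 0.997  0.083  0.   ]
 [ 0.    -0.    -1.   ]]
yaw err (rotate +tool z) 0.0009873258675839186
tray coords 1.6763246244215557 96.69122282381896
shift in tool [   1.311   -1.679 -108.994]
```

Now up, then back along -x (back towards the start of the row) to clear the view.

jog_arm(steps=[0,0,0,0,0,-5,-1,0,0,0,0,0,-15,-1,0,0,0,0,0,-30,-1,0,0,0,0,0,-40,-1,0,0,0,0,0,-40,-1,0,0,0,0,0,-40,-1,0,0,0,0,0,-30,-1,0,0,0,-40,0,0,-1,0,0,0,-40,0,0,-1,0,0,0,-40,0,0,-1,0,0,0,-40,0,0,-1,0,0,0,-40,0,0,-1,0,0,0,0,0,0,-1])

```text
t: 13.45
tcp_pos: [643.9, -169.8, 241.7]
ee_rot: [[-0.078, 0.997, 0.001], [0.997, 0.078, -0.001], [-0.001, 0.0, -1.0]]
force: [-0.0, 0.4, -0.5]
opening: 0.005
```

```bash
python3 go.py; python3 - <<'E'
from station import eyes
import cv2,pickle,numpy as np
o=[]
for n in("side","top","wrist"):
    f=eyes.grab_frame(n);cv2.imwrite(f"pics/{n}4.png",f["pixels"][:,:,::-1])
a=cv2.imread("pics/side4.png")[130:250,250:370];cv2.imwrite("pics/s4c.png",cv2.resize(a,None,fx=5,fy=5,interpolation=cv2.INTER_CUBIC))
E
```

```text
13.45 [ 643.852 -169.804  241.68 ] [-0.433  0.638  0.998 -0.001  1.506 -0.511] 0.005387537339474267 [-0.006  0.36  -0.492]
[[-0.078  0.997  0.001]
 [ 0.997  0.078 -0.001]
 [-0.001  0.    -1.   ]]
yaw err (rotate +tool z) -0.004215419143071969
tray coords 0.9886640262074142 -108.24918794750893
```

View pics/s4c.png

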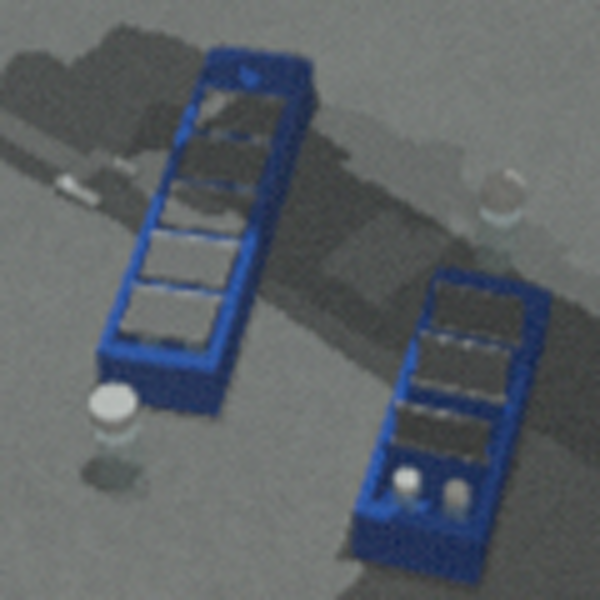

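View pics/wrist4.png

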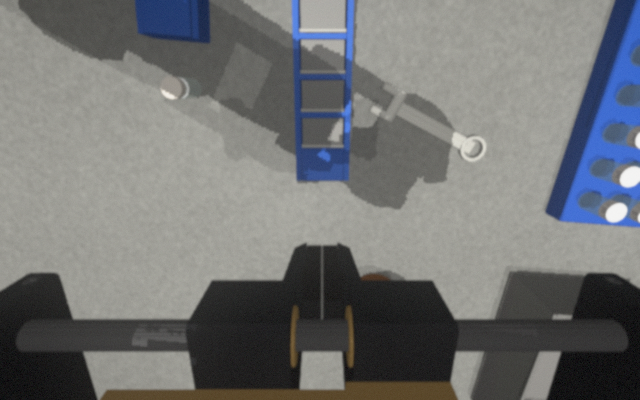

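View pics/top4.png

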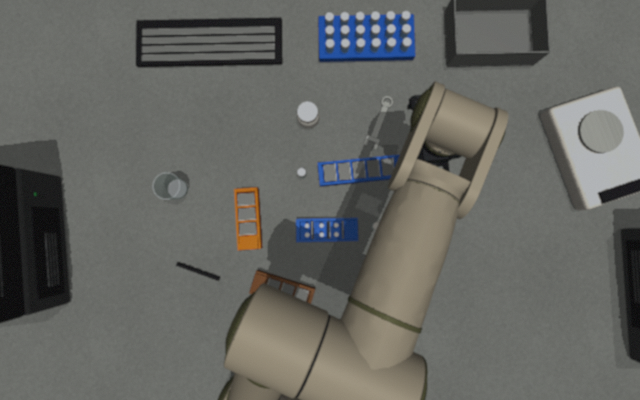

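All five covers look flat, lying at rows 90–340 of the side crop. The tray is at the same pixels as before, the short tray's covers stand open, and the other objects I can see haven't moved. Handing in.

```bash
python3 -c "
from station import arm;print(arm.job_done())"
```

```text
the job is handed in; nothing more can be done
None
```

I laid down all five covers of the long tray in order, in one pass with the fingers shut, and handed the job in at about 13.6 s of the 40 s. The pass started with a light touch on the landing plate (1.8 N measured) and ran about 0.5–0.6 mm above the level where the fingers touched. The readings between moves stayed below about 1 N.

**Last checks:**
- **Covers:** the side and wrist pictures show the covers lying flat. With the fingers that low, I estimate each is within 0.05 rad of shut.
- **Tray:** the long tray is at the same pixels as at the start.
- **Bystanders:** the short tray's covers are still open. The vials, jar, beaker, marker and wrench look unmoved.
- **Not confirmed:** the arm hid the bottle in the last top view, but it stayed about 180 mm from the fingers.
- **Disagreement:** the wrist camera put the tray's centre line about 4 mm further in x than the top and side cameras did. The fingers still ran well within the 44 mm wide covers.

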